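# Shut the slide clamp and gauge it

## Robot

A 7-joint arm with a two-finger parallel gripper is mounted at the origin on the work surface; the furniture and walls round the work are solid. World frame = base frame: x ahead of the robot, y to its left, z up, the work surface at z = 0. Lengths are in m, angles in rad, forces in N, time in s.
With the tool pointing down it reaches from about 0.425 to 0.825 m from the base axis. Payload 3.6 kg.
Tool frame: the origin (TCP) lies midway between the tips of the shut fingers; the grasp point (between the pads) lies arm.grip_depth behind it (arm.grip_depth is the distance from the TCP to the grasp point, in m); z points along the fingers, y is the line along which they close (so a half turn about z gives the same grasp; the last joint's range is limited). The gripper opens to 85 mm and grips with 20 to 120 N. Pads are 22 mm wide; open, the fingers measure 114 mm over their backs; the gripper's body (76 mm by 85 mm) begins 54 mm behind the grasp point. The pads swing forward as they close: fully open they stand 13 mm farther back than shut.
Start: joints at [1.073, 0.615, -0.013, 1.423, 0.008, 1.103, -0.04], TCP at [0.295, -0.579, 0.231] pointing down, gripper open.
Joint ranges: [-3.12, 3.12], [-0.3, 2.06], [-1.34, 1.32], [0.26, 2.42], [-1.36, 4.5], [0.01, 1.98], [-2.84, 2.84]. Speed limits (rad/s): [2.79, 2.79, 3.14, 3.14, 3.14, 3.14, 3.14].

## Interface

Orientations are given as a unit quaternion [w, x, y, z].
In Python, from station import arm, get_image, calibration, finish_job gives the robot as it stands. The module is installed in compiled form; this text tells all that it offers.
- The arm moves only by the tool arm_command, never from a script. Its argument "commands" is a list of rows, each an object of numbers: "tx", "ty", "tz": the shift along the tool's x, y, z scaled (see below); "roll": the turn about the tool's z scaled (see below). In form: [{"tx": .., "ty": .., "tz": .., "roll": ..}, ...]. A call has 1 to 8 rows; each row is the pose to reach, as a shift and turn from the pose commanded when the call began, along the tool's axes at that moment, turning the shorter way round; what a row does not reach only later rows make up. The controller multiplies each number of a shift by 100 mm and each number of a turn by 180 degrees. A row lasts 1/12 s, in which the tool goes at most 41.7 mm and 7.16 degrees, less where a joint would pass 70% of its speed; a pose out of reach is approached as far as the arm can. A call with a number of a shift or a turn outside -1 to 1 is refused whole. A call with a gripper value outside its range is refused whole. "jaw" is the opening, from -1 (shut) to 1 (fully open), set as the call begins (left out, the last holds). The fingers move at their own pace and stop on an object; "squeeze" is the grip in N (left out, the last holds). Time passes only in rows, so rows that repeat a pose let the fingers close. It gives the time, the measured TCP pose, the force, the opening and the grip force at its end, in the units of the state.
- arm.read_state(): the state, without advancing time (a new reading comes with each control period).
- get_image(name): name is "scene" or "top" or "wrist"; returns (picture, depth): 420x560x3 uint8, blue, green, red; 420x560 float32, m along the optical axis (not along the pixel's ray), 0 where there is no reading.
- calibration(name): a dict with "fx", "fy", "cx", "cy" (pixels), "cam_to_world" (4x4, takes a point from camera to world coordinates). Camera axes: x right, y up, looking along -z (the intrinsics and any distortion apply to the point x, -y, -z); pixel columns grow to the right and rows downward; lengths in m; the calibration is good to about 2 mm. A picture is of the moment at which its call begins: read the wrist's pose just before it. calibration takes no time and is no camera call; for the wrist camera it gives the pose at the moment of the call.
- finish_job(): hands the job in; it is judged then, once.
The state is a dict: "t": time; "q": joint angles; "qd": joint speeds; "joint_torque": joint torques, N m; "tcp_pos": TCP position; "tcp_rot": TCP orientation; "wrist_force": force on the tool from outside, world axes, zero at the start; "ft_torque": the same for the moment, N m; "finger_gap": finger opening in m; "finger_force": force on a finger pad.
Only numpy, scipy, OpenCV 4.12 (cv2) and the standard library are available. Lean on these libraries where they do the work, as an engineer would, in place of code of your own. Each camera call takes 0.05 s, during which the arm holds its last target. There are 200 camera calls.

## Task

Shut the open clamp frame of the sloping slide jig fully down on the slide, leaving the plunger gauge in its stand meanwhile. Then take the gauge by its black handle out of the stand and hold its tip inside the ring mark (not the cross) on the shut frame, the gauge square to the sloping frame rather than plumb, pressed gently so that its sprung plunger goes about half way in and never hard to its stop. The job finishes while you are still holding the gauge there, steady; leave the other things on the table where they are.

Things in the scene. Friction and masses are not known exactly. Their poses are not given: they have to be found in the camera images.
- jig: Slide-loading jig, fixed: bare aluminium lectern on a 124 x 124 mm foot, left or right of the robot (swapped with the stand), turned a little. Origin under its middle; +x points to its high back with the hinge; the top slopes down toward -x at 0.314 rad (18 degrees). It carries the clamp frame.
- frame (a joint): Hinge of the clamp frame, rad: 0 = shut on the slope; grows as the free front edge lifts (starts 0.9 to 1.3, stop at 1.5). Light friction (0.05 N m) keeps it where it is left; about 1 N on its outer face near the free edge pushes it down.
- frame_hinge (a point): Midpoint of the hinge axis, on the jig at [48, 0, 56] mm in the jig frame; the axis runs along the jig's y. The frame swings about +y of the jig.
- frame_edge (a point): Point on the outer (upper) face, mid front bar of the clamp frame, 74 mm from the hinge axis; z square out of the face, x toward the hinge. Frame: aluminium, 84 mm from hinge axis to free edge plus a 12 mm finger tab, 104 mm along the hinge, 6 mm thick, the hinge axis at mid thickness; 44 x 48 mm window, front bar 20 mm wide.
- ring_mark (a point): Centre of the black ring (15 mm inside, 20 mm outside diameter) on the frame's outer face, 42 mm from the hinge axis, 38 mm toward the jig's +y from the middle and 3.5 mm out from the hinge axis; a black cross marks the -y side. z square out of the face, x toward the hinge. Moves with the frame; sloped 0.314 rad when shut.
- gauge: Round plunger gauge, 107 mm, 90 g, upright and loose in its stand. Origin at its tip, z up its axis. From the tip: 8 mm round-ended plunger, 13 mm stem from 18 mm, 28 mm flange 45-49, black 24 mm round handle 49-99 (grip at about 78), steel cap. In the stand the flange rests on top, tip 15 mm above the table; lift 50 mm to clear.
- plunger (a joint): Travel of the gauge's sprung plunger into the stem, m: 0 = out, 0.012 = at its stop. The spring pushes back with 1.0 N at first, rising 0.25 N per mm: 2.5 N half way (0.006), 4 N at the stop.
- gauge_tip (a point): Round tip of the gauge's plunger; moves with the plunger.
- stand: Gauge stand, fixed grey plastic block 64 x 64 x 60 mm with one 17 mm upright hole in the middle; origin under its centre. Straight ahead of the robot, between the left and right sides, stand a micromanipulator (x 0.25 to 0.5 m, about 0.2 m high) and a tall microscope (from x 0.6 m): cross from side to side high and close to the robot.
- eyepiece: Bystander: black eyepiece, 41 mm across, 52 mm tall, upright; origin under its centre.
- dropper: Bystander: small dropper bottle, 29 mm across, 70 mm tall; origin under its centre.
- marker: Bystander: marker pen, 132 mm long, 13 mm thick, lying; origin under its middle.
- pipette_case: Bystander: small box 44 x 60 x 30 mm; origin under its centre.
- objective_can_a: Bystander: black screw can, 40 mm across, 60 mm tall; origin under its centre.
There are look-alikes about, which are no part of the job. Of the things that look like the gauge, the smaller one is meant.

How it is judged:
On the way, in this order (a step that is already met when the one before it is completed fails the run):
1. the clamp frame is shut while the gauge still stands in its stand (value of joint frame below 0.05 rad and distance of gauge from where it was at the start of the episode below 0.015 m), for 0.2 s.
2. the gauge is lifted out of the stand (z of gauge in the frame of stand above 0.06 m and contact force between the fingers and gauge above 1 N), for 0.1 s.
At the end, for the whole second after the job is handed in: Frame shut (within 0.05 rad); the fingers hold the gauge, at rest and clear of its stand, with its tip inside the ring (within 7.5 mm of its centre), its axis within 0.14 rad (8 degrees) of square to the frame, the plunger 2.5 to 9.5 mm in and 0.8 to 6 N between gauge and frame (value of joint frame below 0.05 rad and distance between gauge_tip and ring_mark below 0.0075 m and angle between the z axis of gauge and the z axis of ring_mark, either way round below 0.14 rad and angle between gauge's own z axis and vertical below 1 rad and value of joint plunger between 0.0025 and 0.0095 m and contact force between gauge and jig between 0.8 and 6 N and contact force between the fingers and gauge above 1 N and contact force between gauge and stand below 0.05 N and linear speed of gauge below 0.02 m/s); the arm keeps its last pose, push and grip.
It fails at once if the gauge is pressed hard on the jig (over 12 N) (contact force between gauge and jig above 12 N).
It fails at once if a bystander is moved by more than 20 mm (distance of any of eyepiece, dropper, marker, pipette_case, objective_can_a from where it was at the start of the episode above 0.02 m).
It also fails if it takes over 72 s, if anything falls off the work surface, if the arm or the gripper's body presses on something with over 40 N, if the wrist force passes 120 N, or if a joint passes its speed limit or range.

## Working session

There is one attempt and no reset: what is moved stays moved. The work goes in short steps, Python scripts to look and compute and a tool call to move; the robot and the scene stay as the last step left them, time stands still between calls to the robot, and variables do not carry over. Pictures are saved under pics/ and viewed, at most 10 in all, crops included, and the job is handed in when it is done.

Besides the shell and the picture viewer there is one more tool, called by a JSON object that holds its "name" and its "arguments". arm_command: Moves the arm, as the interface text tells. Its arguments: {"type":"object","properties":{"commands":{"type":"array"},"jaw":{"type":"number"},"squeeze":{"type":"number"}},"required":["commands"]}

```bash
ls; mkdir -p pics
python3 - <<'E'
from station import *
import cv2,numpy as np
print(arm.read_state(), arm.grip_depth)
a,da=get_image("scene");b,db=get_image("top")
np.savez("v0.npz",a=a,da=da,b=b,db=db)
for n in("scene","top"):print(calibration(n))
cv2.imwrite("pics/s0.png",cv2.resize(a,(800,600)));cv2.imwrite("pics/t0.png",cv2.resize(b,(800,600)))
E
```

```text
pics
{'t': 0.0, 'q': array([ 1.07348144,  0.61592739, -0.01261977,  1.42493686,  0.00806754,
        1.10336686, -0.04039776]), 'qd': array([-0.00025455, -0.00065879, -0.00166188,  0.00131799,  0.00015597,
       -0.00047683, -0.00015403]), 'joint_torque': array([ 7.09502183e-05, -4.69217849e+01,  2.59346506e-01, -1.71033794e+01,
        9.93432419e-03,  9.64570296e-03, -2.70727760e-06]), 'tcp_pos': array([ 0.29451525, -0.57858158,  0.23012022]), 'tcp_rot': array([-1.25812777e-03,  9.72411910e-01,  2.33266804e-01, -3.05275952e-04]), 'wrist_force': array([0.64087198, 1.09034291, 1.01464719]), 'ft_torque': array([-0.00430382,  0.03981503,  0.01365293]), 'finger_force': 0.0, 'finger_gap': 0.08529635428081633} 0.0187
{'fx': 404.9935424638295, 'fy': 404.9935424638295, 'cx': 282.0059789503973, 'cy': 212.82145555796907, 'cam_to_world': array([[-0.61790664,  0.60765213, -0.49894917,  0.02153197],
       [-0.78619526, -0.46992446,  0.40133281,  0.45285666],
       [ 0.00940231,  0.64025768,  0.76810266,  0.82924026],
       [ 0.        ,  0.        ,  0.        ,  1.        ]])}
{'fx': 489.07370088349575, 'fy': 489.07370088349575, 'cx': 276.74216976627923, 'cy': 203.41348576569843, 'cam_to_world': array([[-0.05077954,  0.96838238, -0.24424783,  0.25982678],
       [-0.998709  , -0.04956338,  0.01112674,  0.03902652],
       [-0.00133081,  0.24449752,  0.969649  ,  1.20201295],
       [ 0.        ,  0.        ,  0.        ,  1.        ]])}
```

View pics/s0.png

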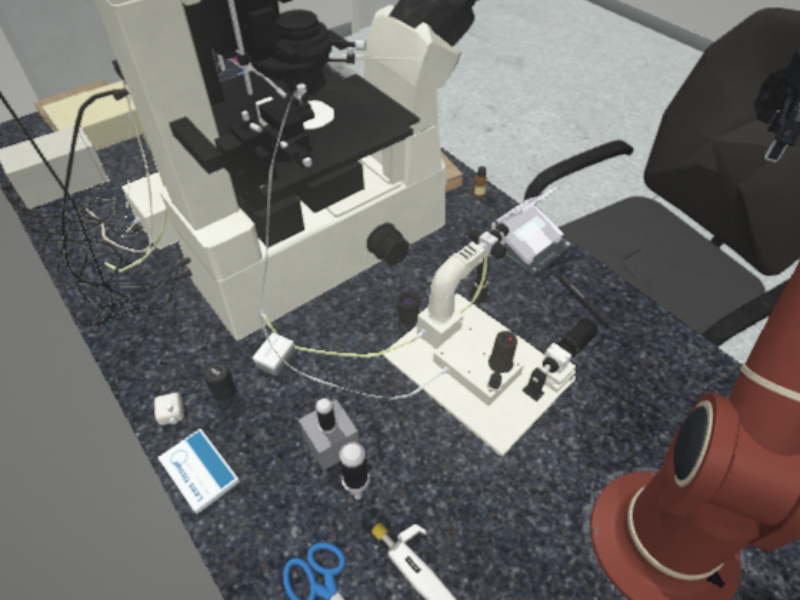

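View pics/t0.png

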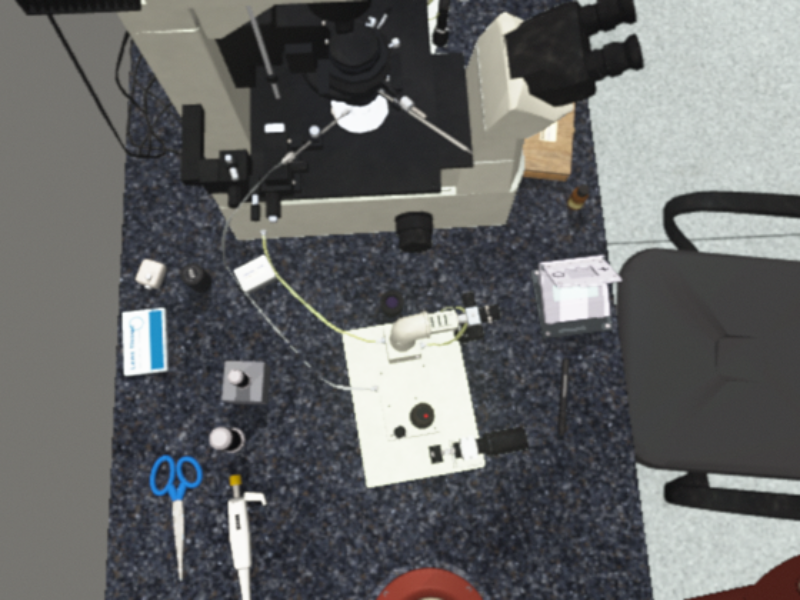

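The scene view shows the jig at (535,235), frame open; the stand with the smaller gauge is at (327,430), the larger look-alike at (352,470). In the top view the jig is at (575,300) and the stand at (243,382).

```bash
cat > h.py <<'E'
from station import *
import cv2,numpy as np
def cloud(d,cal):
    v,u=np.mgrid[0:d.shape[0],0:d.shape[1]]
    p=np.stack([(u-cal['cx'])/cal['fx']*d,-(v-cal['cy'])/cal['fy']*d,-d,np.ones_like(d)],-1)
    w=(p@cal['cam_to_world'].T)[...,:3]; w[d<=0]=np.nan
    return w
E
python3 - <<'E'
from h import *
np.set_printoptions(precision=3,suppress=True)
z=np.load("v0.npz")
ws=cloud(z['da'],calibration("scene"));wt=cloud(z['db'],calibration("top"))
# stand & jig, top view
for nm,w,c0 in(("top",wt,z['b']),("scene",ws,z['a'])):
    m=(w[...,2]>.05)&(w[...,2]<.07)&(abs(w[...,0]-.4)<.15)&(abs(w[...,1]-.33)<.12)
    pts=w[m]; print(nm,"stand-level pts",len(pts),pts.min(0),pts.max(0),pts.mean(0))
    r=cv2.minAreaRect(pts[:,:2].astype(np.float32)*1000);print(r)
    m=(w[...,2]>.09)&(w[...,2]<.2)&(abs(w[...,0]-.4)<.15)&(w[...,1]>.2)&(w[...,1]<.45)
    pts=w[m];n,l=cv2.connectedComponents(m.astype(np.uint8))
    for i in range(1,n):
        if (l==i).sum()>8:p=w[l==i];print(" tall",len(p),p.min(0),p.max(0),np.median(p,0))
# top view jig sample
for r in range(175,245,6):
    print(r,[tuple(np.round(wt[r,c]*1000).astype(int)) if np.isfinite(wt[r,c,0]) else None for c in range(370,440,8)])
a=cv2.resize(z['b'][165:250,355:455],(800,600*1),interpolation=cv2.INTER_CUBIC)
b=cv2.resize(z['a'][120:205,330:412],(800,600),interpolation=cv2.INTER_CUBIC)
cv2.imwrite("pics/jig.png",cv2.resize(np.hstack([a,b]),(800,300)))
E
```

```text
top stand-level pts 675 [0.296 0.248 0.052] [0.442 0.317 0.07 ] [0.403 0.281 0.06 ]
((368.5203552246094, 286.42791748046875), (64.91260528564453, 145.719970703125), 85.37681579589844)
 tall 116 [0.396 0.271 0.092] [0.421 0.295 0.126] [0.407 0.28  0.12 ]
 tall 270 [0.299 0.282 0.09 ] [0.331 0.315 0.153] [0.314 0.293 0.145]
scene stand-level pts 800 [0.295 0.247 0.05 ] [0.55  0.316 0.07 ] [0.394 0.285 0.06 ]
((421.7997131347656, 279.544677734375), (65.01329803466797, 256.5931396484375), 85.97579193115234)
 tall 175 [0.395 0.269 0.09 ] [0.417 0.293 0.124] [0.402 0.284 0.118]
 tall 448 [0.296 0.281 0.09 ] [0.329 0.314 0.151] [0.305 0.301 0.142]
175 [(np.int64(627), np.int64(-219), np.int64(-3)), (np.int64(625), np.int64(-239), np.int64(-2)), (np.int64(624), np.int64(-260), np.int64(-2)), (np.int64(622), np.int64(-280), np.int64(1)), (np.int64(621), np.int64(-299), np.int64(3)), (np.int64(620), np.int64(-320), np.int64(2)), (np.int64(620), np.int64(-342), np.int64(-1)), (np.int64(846), np.int64(-616), np.int64(-763)), (np.int64(846), np.int64(-652), np.int64(-768))]
181 [(np.int64(609), n
[... 3982 characters left out ...]
t64(466), np.int64(-262), np.int64(2)), (np.int64(466), np.int64(-284), np.int64(-5)), (np.int64(465), np.int64(-303), np.int64(-1)), (np.int64(464), np.int64(-323), np.int64(-2)), (np.int64(463), np.int64(-343), np.int64(-2)), (np.int64(510), np.int64(-458), np.int64(-286))]
241 [(np.int64(455), np.int64(-202), np.int64(-4)), (np.int64(453), np.int64(-221), np.int64(2)), (np.int64(452), np.int64(-240), np.int64(4)), (np.int64(451), np.int64(-261), np.int64(2)), (np.int64(450), np.int64(-281), np.int64(0)), (np.int64(449), np.int64(-300), np.int64(1)), (np.int64(448), np.int64(-320), np.int64(1)), (np.int64(448), np.int64(-342), np.int64(-6)), (np.int64(491), np.int64(-455), np.int64(-286))]
```

View pics/jig.png

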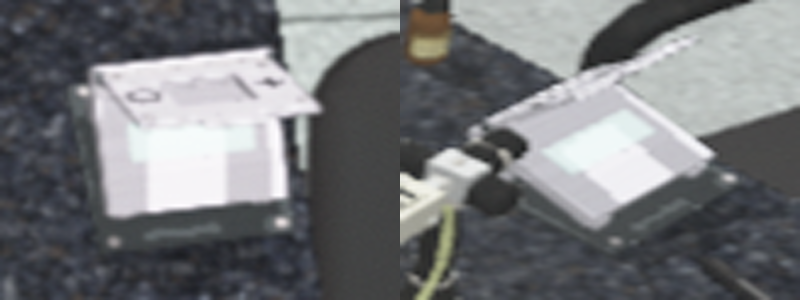

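The left crop shows the ring at (145,96) on the jig's +y side, the cross at (270,82), the frame raised and hinged at the far (+x) side. Next I fit the planes.

Run:
```python
from h import *
np.set_printoptions(precision=3,suppress=True)
z=np.load("v0.npz")
def fit(p):
    c=np.median(p,0)
    for _ in range(5):
        n=np.linalg.svd(p-c)[2][2]; d=(p-c)@n; p=p[abs(d)<max(.004,2*d.std())]; c=p.mean(0)
    return c,n*np.sign(n[2]),len(p),d.std()
for nm,k in(("top",'db'),("scene",'da')):
    w=cloud(z[k],calibration(nm)); X,Y,Z=w[...,0],w[...,1],w[...,2]
    m=(X>.497)&(X<.55)&(Y<-.235)&(Y>-.33)&(Z>.02)&(Z<.045); s=fit(w[m]);print(nm,"slope",s,"yaw",np.arctan2(-s[1][1],-s[1][0]),"tilt",np.arccos(s[1][2]))
    m=(X>.51)&(X<.58)&(Y<-.22)&(Y>-.36)&(Z>.07)&(Z<.14)&((X-.582)/-.58*.76+.056-Z<.02)
    f=fit(w[m]);print("frame",f,"yaw",np.arctan2(f[1][1],f[1][0]),"tilt",np.arccos(f[1][2]))
    m=(X>.44)&(X<.62)&(Y<-.2)&(Y>-.36)&(Z>.02)&(Z<.048)
    print("slope z by x at hi:",cv2.minAreaRect(w[m][:,:2].astype(np.float32)*1000))
    for lo,hi in((.07,.12),(.15,.25),(.25,.5),(.5,.8)):
        m=(Z>lo)&(Z<hi)&(X>.3)&(X<.8)&(Y<-.1)&(Y>-.5)
        if m.any():print(" obst",lo,hi,m.sum(),"minx where y<-.22:",np.nanmin(np.where(m&(Y<-.22),X,9)),"miny x>.55",np.nanmin(np.where(m&(X>.55),Y,9)),"miny x<.5",np.nanmin(np.where(m&(X<.5),Y,9)))
c=calibration("top");w=cloud(z['db'],c)
def ray(u,v,zz):
    d=c['cam_to_world'][:3,:3]@np.array([(u-c['cx'])/c['fx'],-(v-c['cy'])/c['fy'],-1]);o=c['cam_to_world'][:3,3]
    return o+d*(zz-o[2])/d[2]
for u,v,zz in((112,240,.004),(282,222,.004),(84,90,.004),):print(ray(355+u/4,165+v/3.53,zz))
for u,v in((145,96),(270,82)):print("mark",ray(355+u/4,165+v/3.53,.09))
```

```text
top slope (array([ 0.52 , -0.282,  0.033]), array([-0.339, -0.023,  0.94 ]), 693, np.float64(0.00188919092253353)) yaw 0.06686383696511529 tilt 0.3468835767567578
frame (array([ 0.546, -0.28 ,  0.104]), array([0.781, 0.059, 0.622]), 550, np.float64(0.0013737998125870063)) yaw 0.0748363320939826 tilt 0.8994789168247362
slope z by x at hi: ((541.7493896484375, -280.77777099609375), (102.50143432617188, 113.91888427734375), 4.128688335418701)
 obst 0.07 0.12 717 minx where y<-.22: 0.5245840430618411 miny x>.55 -0.33175160615066385 miny x<.5 -0.16710155843183733
 obst 0.15 0.25 960 minx where y<-.22: 9.0 miny x>.55 -0.19111439106294403 miny x<.5 -0.1284441820156404
 obst 0.25 0.5 7655 minx where y<-.22: 0.7005720431880238 miny x>.55 -0.2869466455692626 miny x<.5 9.0
scene slope (array([ 0.523, -0.281,  0.034]), array([-0.325, -0.02 ,  0.945]), 484, np.float64(0.0016539590489676158)) yaw 0.06199407470043099 tilt 0.3321798977965127
frame (array([ 0.542, -0.273,  0.105]), array([0.779, 0.066, 0.623]), 139, np.float64(0.0012813557782935451)) yaw 0.08465680731815134 tilt 0.8979598915152345
slope z by x at hi: ((540.1377563476562, -283.16839599609375), (102.61741638183594, 115.91343688964844), 3.7500414848327637)
 obst 0.07 0.12 425 minx where y<-.22: 0.5229426008299032 miny x>.55 -0.32830812131282705 miny x<.5 -0.17241275675118672
 obst 0.15 0.25 774 minx where y<-.22: 9.0 miny x>.55 -0.1864695584706938 miny x<.5 -0.1313659273259079
 obst 0.25 0.5 4040 minx where y<-.22: 0.6993810110415771 miny x>.55 -0.2476748334958503 miny x<.5 9.0
[ 0.472 -0.235  0.004]
[ 0.48  -0.342  0.004]
[ 0.583 -0.228  0.004]
mark [ 0.553 -0.245  0.09 ]
mark [ 0.559 -0.32   0.09 ]
```

{"name": "arm_command", "arguments": {"commands": [{"tx":1,"ty":-0.33,"tz":0.2,"roll":0.128},{"tx":1,"ty":-0.33,"tz":0.2,"roll":0.128},{"tx":1,"ty":-0.33,"tz":0.2,"roll":0.128},{"tx":1,"ty":-0.33,"tz":0.2,"roll":0.128},{"tx":1,"ty":-0.33,"tz":0.2,"roll":0.128}], "jaw": -1}}

```text
t: 0.52
tcp_pos: [0.371, -0.5021, 0.2104]
tcp_rot: [-0.001, 0.999, 0.037, -0.0]
wrist_force: [-0.4, -0.3, -0.3]
finger_gap: 0.0255
finger_force: 0.0
```

{"name": "arm_command", "arguments": {"commands": [{"tx":0.9,"ty":-1},{"tx":0.9,"ty":-1},{"tx":0.9,"ty":-1},{"tx":0.9,"ty":-1}]}}

```text
invalid input at $.commands[0]: expected keys tx, ty, tz, roll
```

{"name": "arm_command", "arguments": {"commands": [{"tx":1,"ty":-0.99},{"tx":1,"ty":-0.99},{"tx":1,"ty":-0.99},{"tx":1,"ty":-0.99}]}}

```text
invalid input at $.commands[0]: expected keys tx, ty, tz, roll
```

{"name": "arm_command", "arguments": {"commands": [{"tx":0.37},{"tx":0.37},{"tx":0.37}]}}

```text
invalid input at $.commands[0]: expected keys tx, ty, tz, roll
```

{"name": "arm_command", "arguments": {"commands": [{"tx":0.93,"ty":-1,"tz":0,"roll":0},{"tx":0.93,"ty":-1,"tz":0,"roll":0},{"tx":0.93,"ty":-1,"tz":0,"roll":0},{"tx":0.93,"ty":-1,"tz":0,"roll":0}]}}

```text
t: 0.85
tcp_pos: [0.4601, -0.392, 0.2112]
tcp_rot: [-0.002, 0.999, 0.039, 0.002]
wrist_force: [0.5, 1.8, -0.8]
finger_gap: -0.0
finger_force: 0.0
```

{"name": "arm_command", "arguments": {"commands": [{"tx":1,"ty":-0.99,"tz":0,"roll":0},{"tx":1,"ty":-0.99,"tz":0,"roll":0},{"tx":1,"ty":-0.99,"tz":0,"roll":0},{"tx":1,"ty":-0.99,"tz":0,"roll":0}]}}

```text
t: 1.18
tcp_pos: [0.5522, -0.2868, 0.2112]
tcp_rot: [-0.002, 0.999, 0.039, 0.002]
wrist_force: [0.5, 1.7, -0.2]
finger_gap: -0.0001
finger_force: 0.0
```

{"name": "arm_command", "arguments": {"commands": [{"tx":0.36,"ty":0,"tz":0,"roll":0},{"tx":0.36,"ty":0,"tz":0,"roll":0},{"tx":0.36,"ty":0,"tz":0,"roll":0}]}}

```text
t: 1.43
tcp_pos: [0.5846, -0.2907, 0.2106]
tcp_rot: [0.0, 0.999, 0.035, -0.0]
wrist_force: [-0.3, -0.4, 1.0]
finger_gap: 0.0
finger_force: 0.0
```

{"name": "arm_command", "arguments": {"commands": [{"tx":0,"ty":-0.05,"tz":0.5,"roll":0},{"tx":0,"ty":-0.05,"tz":0.96,"roll":0},{"tx":0,"ty":-0.05,"tz":0.96,"roll":0},{"tx":0,"ty":-0.05,"tz":0.96,"roll":0},{"tx":0,"ty":-0.05,"tz":0.96,"roll":0}]}}

```text
t: 1.85
tcp_pos: [0.582, -0.2874, 0.1152]
tcp_rot: [0.0, 0.999, 0.033, -0.001]
wrist_force: [0.6, 0.5, 1.1]
finger_gap: -0.0002
finger_force: 0.0
```

{"name": "arm_command", "arguments": {"commands": [{"tx":-0.2,"ty":0,"tz":0,"roll":0},{"tx":-0.32,"ty":0,"tz":0,"roll":0},{"tx":-0.42,"ty":0,"tz":0.1,"roll":0},{"tx":-0.52,"ty":0,"tz":0.21,"roll":0},{"tx":-0.62,"ty":0,"tz":0.35,"roll":0},{"tx":-0.74,"ty":0,"tz":0.52,"roll":0},{"tx":-0.82,"ty":0,"tz":0.66,"roll":0},{"tx":-0.82,"ty":0,"tz":0.66,"roll":0}]}}

```text
t: 2.52
tcp_pos: [0.4991, -0.2928, 0.0495]
tcp_rot: [0.0, 0.999, 0.033, -0.001]
wrist_force: [0.1, 0.7, 0.9]
finger_gap: -0.0001
finger_force: 0.0
```

{"name": "arm_command", "arguments": {"commands": [{"tx":0,"ty":0,"tz":0.04,"roll":0},{"tx":0,"ty":0,"tz":0.07,"roll":0},{"tx":0,"ty":0,"tz":0.07,"roll":0},{"tx":0,"ty":0,"tz":0.07,"roll":0}]}}

```text
t: 2.85
tcp_pos: [0.503, -0.2913, 0.0433]
tcp_rot: [0.001, 0.999, 0.035, 0.001]
wrist_force: [1.6, -0.4, 0.6]
finger_gap: 0.0
finger_force: 0.2
```

{"name": "arm_command", "arguments": {"commands": [{"tx":0,"ty":0,"tz":0.02,"roll":0},{"tx":0,"ty":0,"tz":0.04,"roll":0},{"tx":0,"ty":0,"tz":0.04,"roll":0}]}}

```text
t: 3.1
tcp_pos: [0.5018, -0.2906, 0.0381]
tcp_rot: [-0.0, 0.999, 0.035, -0.0]
wrist_force: [0.1, -0.7, -0.1]
finger_gap: -0.0003
finger_force: 0.1
```

{"name": "arm_command", "arguments": {"commands": [{"tx":0,"ty":0,"tz":0.02,"roll":0},{"tx":0,"ty":0,"tz":0.02,"roll":0},{"tx":0,"ty":0,"tz":0.02,"roll":0}]}}

```text
t: 3.35
tcp_pos: [0.5019, -0.2907, 0.0365]
tcp_rot: [-0.0, 0.999, 0.034, 0.0]
wrist_force: [0.2, 0.9, 1.9]
finger_gap: -0.0004
finger_force: 0.8
```

{"name": "arm_command", "arguments": {"commands": [{"tx":0,"ty":0,"tz":0.02,"roll":0},{"tx":0,"ty":0,"tz":0.02,"roll":0},{"tx":0,"ty":0,"tz":0.02,"roll":0}]}}

```text
t: 3.6
tcp_pos: [0.5021, -0.2909, 0.0359]
tcp_rot: [0.0, 0.999, 0.034, 0.001]
wrist_force: [-2.6, 1.9, 11.2]
finger_gap: -0.0001
finger_force: 5.6
```

{"name": "arm_command", "arguments": {"commands": [{"tx":0,"ty":0,"tz":0.01,"roll":0},{"tx":0,"ty":0,"tz":0.01,"roll":0},{"tx":0,"ty":0,"tz":0.01,"roll":0}]}}

```text
t: 3.85
tcp_pos: [0.5021, -0.2908, 0.0357]
tcp_rot: [0.0, 0.999, 0.034, 0.001]
wrist_force: [-2.6, 2.0, 15.0]
finger_gap: 0.0002
finger_force: 7.9
```

{"name": "arm_command", "arguments": {"commands": [{"tx":0,"ty":0,"tz":-0.4,"roll":0},{"tx":0,"ty":0,"tz":-1,"roll":0},{"tx":0,"ty":0,"tz":-1,"roll":0},{"tx":0,"ty":0,"tz":-1,"roll":0}]}}

```text
t: 4.18
tcp_pos: [0.5043, -0.2927, 0.1382]
tcp_rot: [0.003, 0.999, 0.034, 0.004]
wrist_force: [0.2, 0.8, 0.2]
finger_gap: -0.0
finger_force: 0.0
```

{"name": "arm_command", "arguments": {"commands": [{"tx":0,"ty":0,"tz":-0.5,"roll":0},{"tx":0,"ty":0,"tz":-1,"roll":0},{"tx":0,"ty":0,"tz":-1,"roll":0},{"tx":0,"ty":0,"tz":-1,"roll":0}], "jaw": 1}}

```text
t: 4.52
tcp_pos: [0.5037, -0.2923, 0.2374]
tcp_rot: [0.002, 0.999, 0.034, 0.004]
wrist_force: [-0.1, -0.8, 0.4]
finger_gap: 0.0482
finger_force: 0.0
```

Run:
```python
from h import *
np.set_printoptions(precision=4,suppress=True)
print(arm.read_state()['tcp_pos'])
c=calibration("wrist");i,d=get_image("wrist");np.savez("w1.npz",i=i,d=d,**{k:c[k] for k in c});print(c)
cv2.imwrite("pics/w1.png",cv2.resize(i,(800,600)))
```

```text
[ 0.5037 -0.2923  0.2374]
{'fx': 336.68021454771826, 'fy': 336.68021454771826, 'cx': 283.79049138681165, 'cy': 206.79117533820911, 'cam_to_world': array([[ 0.0683,  0.9651,  0.2528,  0.5676],
       [-0.9977,  0.0648,  0.022 , -0.2865],
       [ 0.0048, -0.2537,  0.9673,  0.3804],
       [ 0.    ,  0.    ,  0.    ,  1.    ]])}
```

View pics/w1.png

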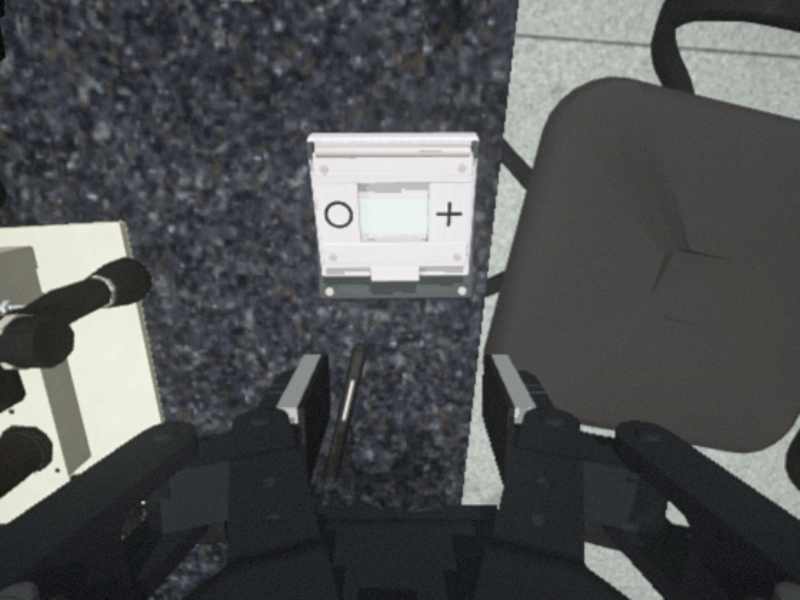

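The frame lies flat and shut; the ring is at (339,214) and the cross at (449,213).

Run:
```python
from h import *
np.set_printoptions(precision=4,suppress=True)
z=np.load("w1.npz");c=z;w=cloud(z['d'],z)
def ray(u,v,zz):
    d=c['cam_to_world'][:3,:3]@np.array([(u-c['cx'])/c['fx'],-(v-c['cy'])/c['fy'],-1]);o=c['cam_to_world'][:3,3]
    return o+d*(zz-o[2])/d[2]
for u,v in((339,214),(449,213)):
    u/=1.4286;v/=1.4286;print(ray(u,v,.0464),np.nanmedian(w[int(v)-2:int(v)+3,int(u)-2:int(u)+3].reshape(-1,3),0))
ps=[]
for u,v in((320,180),(320,250),(339,214),(465,180),(460,250),(400,257),(400,172)):
    u/=1.4286;v/=1.4286;q=w[int(v)-2:int(v)+3,int(u)-2:int(u)+3].reshape(-1,3);ps.append(q)
p=np.concatenate(ps);p=p[np.isfinite(p[:,0])];p-=p.mean(0);n=np.linalg.svd(p)[2][2];n*=np.sign(n[2]);print("normal",n,np.degrees(np.arccos(n[2])))
```

```text
[ 0.5349 -0.2446  0.0464] [ 0.5357 -0.2443  0.0463]
[ 0.5408 -0.32    0.0464] [ 0.5407 -0.3198  0.0459]
normal [-0.4191  0.0377  0.9072] 24.883253637169823
```

{"name": "arm_command", "arguments": {"commands": [{"tx":-0.2,"ty":0,"tz":-0.4,"roll":0},{"tx":-0.2,"ty":0,"tz":-0.8,"roll":0},{"tx":-0.2,"ty":0,"tz":-1,"roll":0},{"tx":-0.2,"ty":0,"tz":-1,"roll":0}]}}

```text
t: 4.9
tcp_pos: [0.4829, -0.2935, 0.3364]
tcp_rot: [0.002, 0.999, 0.034, 0.003]
wrist_force: [0.7, 0.5, 0.2]
finger_gap: 0.0856
finger_force: 0.0
```

{"name": "arm_command", "arguments": {"commands": [{"tx":-0.1,"ty":-0.4,"tz":-0.2,"roll":0},{"tx":-0.1,"ty":-0.8,"tz":-0.2,"roll":0},{"tx":-0.1,"ty":-1,"tz":-0.2,"roll":0}]}}

```text
t: 5.15
tcp_pos: [0.464, -0.1884, 0.3513]
tcp_rot: [-0.002, 0.999, 0.036, -0.002]
wrist_force: [1.3, 1.3, 0.3]
finger_gap: 0.0852
finger_force: 0.0
```

{"name": "arm_command", "arguments": {"commands": [{"tx":0,"ty":-0.4,"tz":0,"roll":0},{"tx":0,"ty":-0.8,"tz":0,"roll":0},{"tx":0,"ty":-1,"tz":0,"roll":0}]}}

```text
t: 5.4
tcp_pos: [0.4564, -0.0874, 0.3504]
tcp_rot: [-0.002, 0.999, 0.038, -0.003]
wrist_force: [0.5, -0.0, 0.1]
finger_gap: 0.0853
finger_force: 0.0
```

{"name": "arm_command", "arguments": {"commands": [{"tx":0,"ty":-0.4,"tz":0,"roll":0},{"tx":0,"ty":-0.8,"tz":0,"roll":0},{"tx":0,"ty":-1,"tz":0,"roll":0}]}}

```text
t: 5.65
tcp_pos: [0.4491, 0.012, 0.3505]
tcp_rot: [-0.002, 0.999, 0.038, -0.003]
wrist_force: [-0.3, 0.7, 0.1]
finger_gap: 0.0853
finger_force: 0.0
```

{"name": "arm_command", "arguments": {"commands": [{"tx":0,"ty":-0.4,"tz":0,"roll":0},{"tx":0,"ty":-0.8,"tz":0,"roll":0},{"tx":0,"ty":-1,"tz":0,"roll":0},{"tx":0,"ty":-1,"tz":0,"roll":0}]}}

```text
t: 5.98
tcp_pos: [0.4419, 0.1122, 0.3504]
tcp_rot: [-0.001, 0.999, 0.04, -0.003]
wrist_force: [0.8, -0.2, -0.8]
finger_gap: 0.0853
finger_force: 0.0
```

{"name": "arm_command", "arguments": {"commands": [{"tx":-0.05,"ty":-0.4,"tz":0,"roll":0},{"tx":-0.1,"ty":-0.8,"tz":0,"roll":0},{"tx":-0.1,"ty":-1,"tz":0,"roll":0},{"tx":-0.1,"ty":-1,"tz":0,"roll":0}]}}

```text
t: 6.32
tcp_pos: [0.4251, 0.2098, 0.3507]
tcp_rot: [-0.001, 0.999, 0.039, -0.003]
wrist_force: [-0.7, -0.6, -0.7]
finger_gap: 0.0855
finger_force: 0.0
```

{"name": "arm_command", "arguments": {"commands": [{"tx":-0.05,"ty":-0.4,"tz":0.2,"roll":0},{"tx":-0.1,"ty":-0.68,"tz":0.5,"roll":0},{"tx":-0.1,"ty":-0.68,"tz":0.8,"roll":0},{"tx":-0.1,"ty":-0.68,"tz":0.8,"roll":0},{"tx":-0.1,"ty":-0.68,"tz":0.8,"roll":0}]}}

```text
t: 6.73
tcp_pos: [0.4121, 0.2697, 0.2707]
tcp_rot: [0.003, 0.999, 0.034, -0.003]
wrist_force: [-0.2, -0.3, 1.0]
finger_gap: 0.0854
finger_force: 0.0
```

Run:
```python
from h import *
np.set_printoptions(precision=4,suppress=True)
s=arm.read_state();print(s['tcp_pos'],s['tcp_rot'])
c=calibration("wrist");i,d=get_image("wrist");np.savez("w2.npz",i=i,d=d,**{k:c[k] for k in c})
cv2.imwrite("pics/w2.png",cv2.resize(i,(800,600)))
w=cloud(d,c);Z=w[...,2];near=(abs(w[...,0]-.41)<.06)&(abs(w[...,1]-.28)<.06)
p=w[near&(Z>.054)&(Z<.066)];r=cv2.minAreaRect(p[:,:2].astype(np.float32)*1000);print(r,len(p))
p=w[near&(Z>.09)&(Z<.13)];print(len(p),p.min(0),p.max(0),np.median(p,0))
```

```text
[0.4121 0.2697 0.2707] [ 0.0026  0.9994  0.0336 -0.0029]
((407.7216491699219, 283.4761657714844), (64.04650115966797, 64.59642028808594), 85.45641326904297) 2836
644 [0.3963 0.2717 0.0907] [0.4203 0.2951 0.1237] [0.411  0.2831 0.1204]
```

View pics/w2.png

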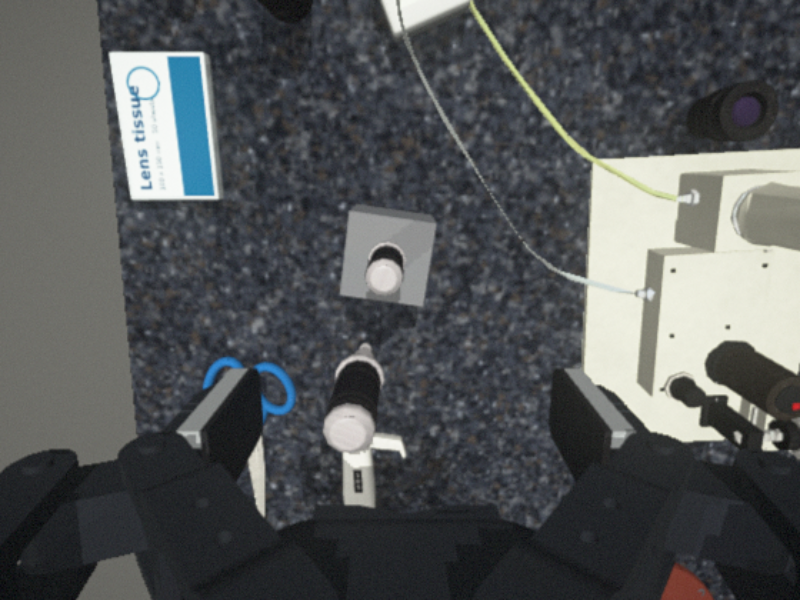

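The stand's centre is at (385,258), with the gauge's cap at (383,277). The larger look-alike is at (350,425), clear of the fingers.

{"name": "arm_command", "arguments": {"commands": [{"tx":-0.03,"ty":-0.14,"tz":0.3,"roll":0},{"tx":-0.03,"ty":-0.14,"tz":0.6,"roll":0},{"tx":-0.03,"ty":-0.14,"tz":0.8,"roll":0},{"tx":-0.03,"ty":-0.14,"tz":0.8,"roll":0},{"tx":-0.03,"ty":-0.14,"tz":0.8,"roll":0}]}}

```text
t: 7.2
tcp_pos: [0.4103, 0.2851, 0.1944]
tcp_rot: [0.0, 0.999, 0.033, 0.001]
wrist_force: [0.3, 0.4, 1.0]
finger_gap: 0.0855
finger_force: 0.0
```

{"name": "arm_command", "arguments": {"commands": [{"tx":-0.02,"ty":0.015,"tz":0.3,"roll":0},{"tx":-0.02,"ty":0.015,"tz":0.6,"roll":0},{"tx":-0.02,"ty":0.015,"tz":0.9,"roll":0},{"tx":-0.02,"ty":0.015,"tz":1,"roll":0},{"tx":-0.02,"ty":0.015,"tz":1,"roll":0}]}}

```text
t: 7.62
tcp_pos: [0.4075, 0.2839, 0.0932]
tcp_rot: [0.001, 0.999, 0.034, -0.0]
wrist_force: [-0.2, -0.0, 0.0]
finger_gap: 0.0854
finger_force: 0.0
```

{"name": "arm_command", "arguments": {"commands": [{"tx":0,"ty":0,"tz":0.2,"roll":0},{"tx":0,"ty":0,"tz":0.2,"roll":0},{"tx":0,"ty":0,"tz":0.2,"roll":0}]}}

```text
t: 7.87
tcp_pos: [0.4081, 0.285, 0.075]
tcp_rot: [-0.001, 0.999, 0.034, 0.001]
wrist_force: [-0.4, 0.2, 0.3]
finger_gap: 0.0854
finger_force: 0.0
```

Close gently.

{"name": "arm_command", "arguments": {"commands": [{"tx":0,"ty":0,"tz":0,"roll":0},{"tx":0,"ty":0,"tz":0,"roll":0},{"tx":0,"ty":0,"tz":0,"roll":0},{"tx":0,"ty":0,"tz":0,"roll":0},{"tx":0,"ty":0,"tz":0,"roll":0},{"tx":0,"ty":0,"tz":0,"roll":0},{"tx":0,"ty":0,"tz":0,"roll":0},{"tx":0,"ty":0,"tz":0,"roll":0}], "jaw": -1, "squeeze": 25}}

```text
t: 8.53
tcp_pos: [0.4071, 0.2846, 0.0738]
tcp_rot: [-0.0, 0.999, 0.034, 0.0]
wrist_force: [-0.5, -0.3, 5.9]
finger_gap: 0.0232
finger_force: 24.7
```

{"name": "arm_command", "arguments": {"commands": [{"tx":0,"ty":0,"tz":-0.1,"roll":0},{"tx":0,"ty":0,"tz":-0.2,"roll":0},{"tx":0,"ty":0,"tz":-0.32,"roll":0},{"tx":0,"ty":0,"tz":-0.32,"roll":0},{"tx":0,"ty":0,"tz":-0.32,"roll":0}]}}

```text
t: 8.95
tcp_pos: [0.4074, 0.2849, 0.1062]
tcp_rot: [-0.001, 0.999, 0.034, 0.001]
wrist_force: [0.4, -0.1, -1.6]
finger_gap: 0.0234
finger_force: 24.6
```

{"name": "arm_command", "arguments": {"commands": [{"tx":-0.04,"ty":0,"tz":0,"roll":0},{"tx":-0.08,"ty":0,"tz":0,"roll":0},{"tx":-0.12,"ty":0,"tz":0,"roll":0},{"tx":-0.15,"ty":0,"tz":0,"roll":0},{"tx":-0.15,"ty":0,"tz":0,"roll":0}]}}

```text
t: 9.37
tcp_pos: [0.3919, 0.2833, 0.1052]
tcp_rot: [0.0, 0.999, 0.034, 0.0]
wrist_force: [3.0, -0.5, -1.2]
finger_gap: 0.0235
finger_force: 24.6
```

Force about 3 N: it is pivoting. Continue the tilt.

{"name": "arm_command", "arguments": {"commands": [{"tx":-0.03,"ty":0,"tz":0,"roll":0},{"tx":-0.06,"ty":0,"tz":0,"roll":0},{"tx":-0.1,"ty":0,"tz":0,"roll":0},{"tx":-0.12,"ty":0,"tz":0,"roll":0},{"tx":-0.12,"ty":0,"tz":0,"roll":0}]}}

```text
t: 9.78
tcp_pos: [0.3793, 0.2826, 0.1055]
tcp_rot: [0.0, 0.999, 0.035, -0.0]
wrist_force: [3.8, -0.2, 0.5]
finger_gap: 0.0232
finger_force: 25.1
```

{"name": "arm_command", "arguments": {"commands": [{"tx":0,"ty":0,"tz":-0.3,"roll":0},{"tx":0,"ty":0,"tz":-0.7,"roll":0},{"tx":0,"ty":0,"tz":-1,"roll":0},{"tx":0,"ty":0,"tz":-1,"roll":0},{"tx":0,"ty":0,"tz":-1,"roll":0}]}}

```text
t: 10.2
tcp_pos: [0.3784, 0.2831, 0.2062]
tcp_rot: [-0.0, 0.999, 0.035, -0.0]
wrist_force: [-0.6, -0.1, -0.9]
finger_gap: 0.0232
finger_force: 25.3
```

Run:
```python
from h import *
np.set_printoptions(precision=4,suppress=True)
s=arm.read_state();t=s['tcp_pos'];print(t,s['tcp_rot'],s['t'])
ims=[]
for n in("scene","top","wrist"):
    c=calibration(n);i,d=get_image(n);w=cloud(d,c);np.savez("g_%s.npz"%n,i=i,d=d,**{k:c[k] for k in c})
    m=(abs(w[...,0]-t[0])<.06)&(abs(w[...,1]-t[1])<.03)&(w[...,2]<t[2]-.012)&(w[...,2]>.09)
    print(n,m.sum(), w[m].min(0) if m.any() else '',w[m].max(0) if m.any() else '')
    g=t+np.array([0,0,-.03]); R=c['cam_to_world'];p=R[:3,:3].T@(g-R[:3,3]);u=c['fx']*p[0]/-p[2]+c['cx'];v=c['fy']*-p[1]/-p[2]+c['cy'];print(u,v)
    u=int(np.clip(u,60,500));v=int(np.clip(v,60,360));ims.append(cv2.resize(i[v-60:v+60,u-60:u+60],(266,266),interpolation=cv2.INTER_CUBIC))
cv2.imwrite("pics/g.png",cv2.resize(np.hstack(ims),(798,266)))
```

```text
[0.3784 0.2831 0.2062] [-0.0005  0.9994  0.035  -0.0004] 10.2
scene 69 [0.3185 0.2752 0.1082] [0.4029 0.3125 0.1942]
231.52575898305912 278.5877391521611
top 0  
157.7389192286595 274.3297510325162
wrist 427 [0.3852 0.27   0.1516] [0.4063 0.2972 0.1942]
282.7436026877819 239.7046835725608
```

View pics/g.png

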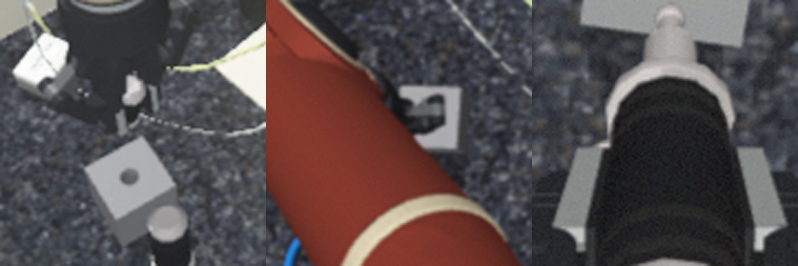

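Run:
```python
from h import *
np.set_printoptions(precision=4,suppress=True)
z=np.load("g_wrist.npz");R=z['cam_to_world'];w=cloud(z['d'],z)
t=np.array([.3784,.2831,.2062]);ax=np.array([.9975,.07,0])
def proj(g):
    p=R[:3,:3].T@(g-R[:3,3]);return np.array([z['fx']*p[0]/-p[2]+z['cx'],z['fy']*-p[1]/-p[2]+z['cy']])
for th in range(8,30,3):
    a=np.radians(th);r=t+[0,0,.0187];L=.0775
    tip=r+L*(np.sin(a)*ax+[0,0,-np.cos(a)]);fl=r+(L-.047)*(np.sin(a)*ax+[0,0,-np.cos(a)])
    print(th,proj(tip),tip)
m=(w[...,2]>.125)&(w[...,2]<.2)&(abs(w[...,1]-.2835)<.02)&(w[...,0]>.36)&(w[...,0]<.44)
for r in range(170,236,4):
    c=np.where(m[r])[0]
    if len(c):print(r,c.min(),c.max(),np.nanmedian(w[r,c],0))
x=z['i'][165:225,245:325];cv2.imwrite("pics/g2.png",cv2.resize(x,(800,600),interpolation=cv2.INTER_CUBIC))
```

```text
8 [282.7359 206.6286] [0.3892 0.2839 0.1482]
11 [282.7263 200.5429] [0.3932 0.2841 0.1488]
14 [282.7164 194.5002] [0.3971 0.2844 0.1497]
17 [282.7061 188.5013] [0.401  0.2847 0.1508]
20 [282.6954 182.5477] [0.4048 0.285  0.1521]
23 [282.6843 176.6416] [0.4086 0.2852 0.1536]
26 [282.6728 170.7855] [0.4123 0.2855 0.1552]
29 [282.6608 164.9829] [0.4159 0.2857 0.1571]
182 280 288 [0.4055 0.2842 0.1537]
186 277 290 [0.4036 0.2844 0.1552]
190 278 289 [0.4023 0.2844 0.1606]
194 275 293 [0.4025 0.2841 0.171 ]
198 273 294 [0.4012 0.2843 0.1752]
202 272 295 [0.4001 0.2842 0.1789]
206 272 295 [0.4028 0.2844 0.1966]
210 266 301 [0.4014 0.2846 0.1986]
214 261 306 [0.3996 0.2822 0.1983]
218 259 309 [0.3978 0.277  0.1976]
222 256 310 [0.3951 0.2929 0.1974]
226 255 311 [0.3928 0.2944 0.1963]
230 255 312 [0.3909 0.2836 0.1958]
234 256 311 [0.3887 0.2834 0.1956]
```

View pics/g2.png

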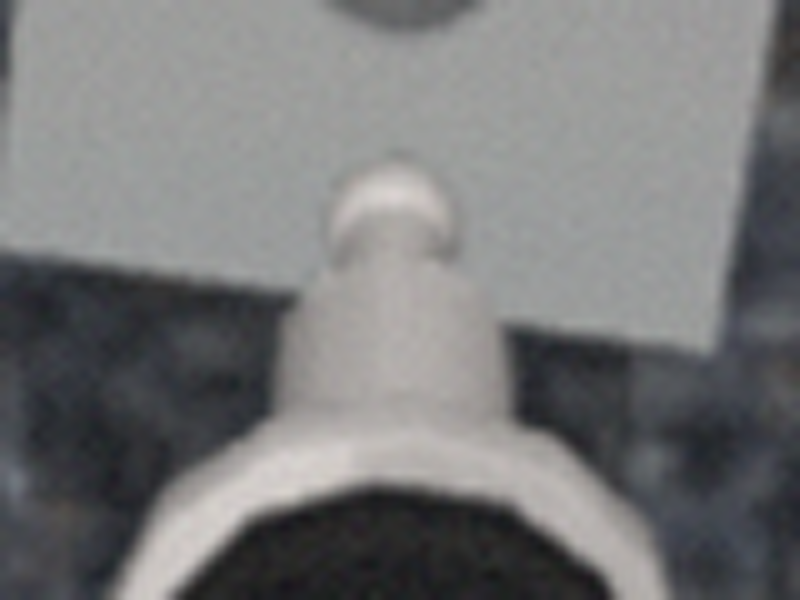

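Run:
```python
from h import *
z=np.load("g_wrist.npz");R=z['cam_to_world']
t=np.array([.3784,.2831,.2062]);ax=np.array([.9975,.07,0])
def proj(g):
    p=R[:3,:3].T@(g-R[:3,3]);return np.array([z['fx']*p[0]/-p[2]+z['cx'],z['fy']*-p[1]/-p[2]+z['cy'],-p[2]])
for dz in(0,.003):
  for th in(16,18,20,22,24):
    a=np.radians(th);r=t+[0,0,.0187+dz];d=np.sin(a)*ax+[0,0,-np.cos(a)]
    print(dz,th,proj(r+(.0735+dz)*d),"stem end",proj(r+(.0595+dz)*d))
```

```text
0 16 [2.82706299e+02 1.93772412e+02 1.97003716e-01] stem end [2.82693945e+02 2.06192379e+02 1.85050745e-01]
0 18 [2.82699527e+02 1.89952222e+02 1.95630044e-01] stem end [2.82688039e+02 2.02978366e+02 1.83938726e-01]
0 20 [2.82692586e+02 1.86155436e+02 1.94181592e-01] stem end [2.82681996e+02 1.99796374e+02 1.82766169e-01]
0 22 [2.82685475e+02 1.82382892e+02 1.92660123e-01] stem end [2.82675814e+02 1.96647793e+02 1.81534504e-01]
0 24 [2.82678188e+02 1.78635552e+02 1.91067491e-01] stem end [2.82669493e+02 1.93534127e+02 1.80245230e-01]
0.003 16 [2.82704236e+02 1.92438375e+02 1.96672433e-01] stem end [2.82691726e+02 2.04794292e+02 1.84719463e-01]
0.003 18 [2.82697158e+02 1.88444601e+02 1.95242693e-01] stem end [2.82685495e+02 2.01402206e+02 1.83551375e-01]
0.003 20 [2.82689899e+02 1.84472006e+02 1.93735120e-01] stem end [2.82679115e+02 1.98040945e+02 1.82319698e-01]
0.003 22 [2.82682456e+02 1.80521214e+02 1.92151551e-01] stem end [2.82672583e+02 1.94711775e+02 1.81025931e-01]
0.003 24 [2.82674823e+02 1.76592978e+02 1.90493913e-01] stem end [2.82665897e+02 1.91416083e+02 1.79671652e-01]
```

{"name": "arm_command", "arguments": {"commands": [{"tx":0,"ty":0,"tz":-0.3,"roll":0},{"tx":0.1,"ty":0,"tz":-0.7,"roll":0},{"tx":0.2,"ty":0,"tz":-1,"roll":0},{"tx":0.2,"ty":0,"tz":-1,"roll":0}]}}

```text
t: 10.68
tcp_pos: [0.4036, 0.2858, 0.3096]
tcp_rot: [-0.003, 0.999, 0.034, 0.004]
wrist_force: [1.1, 0.1, -0.4]
finger_gap: 0.0233
finger_force: 25.3
```

{"name": "arm_command", "arguments": {"commands": [{"tx":0.2,"ty":0.2,"tz":-0.3,"roll":0},{"tx":0.4,"ty":0.5,"tz":-0.5,"roll":0},{"tx":0.4,"ty":0.5,"tz":-0.5,"roll":0}]}}

```text
t: 10.93
tcp_pos: [0.4492, 0.2304, 0.3569]
tcp_rot: [0.002, 1.0, 0.028, 0.003]
wrist_force: [1.3, -1.6, -0.4]
finger_gap: 0.0232
finger_force: 25.3
```

{"name": "arm_command", "arguments": {"commands": [{"tx":0,"ty":0.3,"tz":0,"roll":0},{"tx":0,"ty":0.6,"tz":0,"roll":0},{"tx":0,"ty":0.9,"tz":0,"roll":0},{"tx":0,"ty":1,"tz":0,"roll":0}]}}

```text
t: 11.27
tcp_pos: [0.4496, 0.1314, 0.353]
tcp_rot: [0.002, 1.0, 0.031, -0.003]
wrist_force: [0.3, -0.3, -0.7]
finger_gap: 0.023
finger_force: 25.3
```

{"name": "arm_command", "arguments": {"commands": [{"tx":0,"ty":0.3,"tz":0,"roll":0},{"tx":0,"ty":0.6,"tz":0,"roll":0},{"tx":0,"ty":0.9,"tz":0,"roll":0},{"tx":0,"ty":1,"tz":0,"roll":0}]}}

```text
t: 11.6
tcp_pos: [0.4563, 0.0323, 0.3534]
tcp_rot: [0.002, 1.0, 0.031, -0.002]
wrist_force: [0.4, -0.4, -1.2]
finger_gap: 0.023
finger_force: 25.3
```

{"name": "arm_command", "arguments": {"commands": [{"tx":0,"ty":0.3,"tz":0,"roll":0},{"tx":0,"ty":0.6,"tz":0,"roll":0},{"tx":0,"ty":0.9,"tz":0,"roll":0},{"tx":0,"ty":1,"tz":0,"roll":0}]}}

```text
t: 11.93
tcp_pos: [0.4631, -0.0669, 0.3536]
tcp_rot: [0.001, 1.0, 0.031, -0.002]
wrist_force: [-0.3, -0.0, -0.5]
finger_gap: 0.0238
finger_force: 25.3
```

{"name": "arm_command", "arguments": {"commands": [{"tx":0,"ty":0.3,"tz":0,"roll":0},{"tx":0,"ty":0.6,"tz":0,"roll":0},{"tx":0,"ty":0.9,"tz":0,"roll":0},{"tx":0,"ty":1,"tz":0,"roll":0}]}}

```text
t: 12.27
tcp_pos: [0.4699, -0.1663, 0.3537]
tcp_rot: [0.001, 1.0, 0.031, -0.002]
wrist_force: [-1.2, -1.5, 0.1]
finger_gap: 0.0234
finger_force: 25.3
```

{"name": "arm_command", "arguments": {"commands": [{"tx":0.1,"ty":0.3,"tz":0,"roll":0},{"tx":0.2,"ty":0.6,"tz":0,"roll":0},{"tx":0.3,"ty":0.75,"tz":0,"roll":0},{"tx":0.3,"ty":0.75,"tz":0,"roll":0},{"tx":0.3,"ty":0.75,"tz":0,"roll":0}]}}

```text
t: 12.68
tcp_pos: [0.5061, -0.2337, 0.3535]
tcp_rot: [-0.001, 0.999, 0.034, -0.001]
wrist_force: [-0.3, -0.1, -1.1]
finger_gap: 0.0234
finger_force: 25.3
```

{"name": "arm_command", "arguments": {"commands": [{"tx":-0.07,"ty":0.12,"tz":0.3,"roll":0},{"tx":-0.07,"ty":0.12,"tz":0.6,"roll":0},{"tx":-0.07,"ty":0.12,"tz":0.9,"roll":0},{"tx":-0.07,"ty":0.12,"tz":1,"roll":0},{"tx":-0.07,"ty":0.12,"tz":1,"roll":0}]}}

```text
t: 13.1
tcp_pos: [0.4981, -0.2443, 0.2524]
tcp_rot: [-0.002, 0.999, 0.036, -0.003]
wrist_force: [-0.2, 0.3, -0.2]
finger_gap: 0.0233
finger_force: 25.3
```

{"name": "arm_command", "arguments": {"commands": [{"tx":0,"ty":0,"tz":0.3,"roll":0},{"tx":0,"ty":0,"tz":0.6,"roll":0},{"tx":0,"ty":0,"tz":0.9,"roll":0},{"tx":0,"ty":0,"tz":1,"roll":0},{"tx":0,"ty":0,"tz":1,"roll":0},{"tx":0,"ty":0,"tz":1,"roll":0}]}}

```text
t: 13.6
tcp_pos: [0.5011, -0.2474, 0.1569]
tcp_rot: [0.0, 0.999, 0.035, 0.001]
wrist_force: [0.3, -0.6, -0.4]
finger_gap: 0.0229
finger_force: 25.3
```

{"name": "arm_command", "arguments": {"commands": [{"tx":0,"ty":0,"tz":0.15,"roll":0},{"tx":0,"ty":0,"tz":0.25,"roll":0},{"tx":0,"ty":0,"tz":0.25,"roll":0},{"tx":0,"ty":0,"tz":0.25,"roll":0}]}}

```text
t: 13.93
tcp_pos: [0.5002, -0.2475, 0.1312]
tcp_rot: [0.0, 0.999, 0.034, 0.001]
wrist_force: [0.4, 1.1, -1.0]
finger_gap: 0.0231
finger_force: 25.3
```

Run:
```python
from h import *
np.set_printoptions(precision=4,suppress=True)
s=arm.read_state();print(s['tcp_pos'],s['tcp_rot'],s['t'])
c=calibration("wrist");i,d=get_image("wrist");np.savez("w3.npz",i=i,d=d,t=s['tcp_pos'],**{k:c[k] for k in c})
x=i[110:290,165:405];cv2.imwrite("pics/w3.png",cv2.resize(x,(800,600),interpolation=cv2.INTER_CUBIC))
R=c['cam_to_world']
for g in(s['tcp_pos']+[.0257,.001,-.0543],[.535,-.245,.0464]):
    p=R[:3,:3].T@(np.array(g)-R[:3,3]);u=c['fx']*p[0]/-p[2]+c['cx'];v=c['fy']*-p[1]/-p[2]+c['cy'];print((u-165)/.3,(v-110)/.3)
```

```text
[ 0.5002 -0.2475  0.1312] [0.0002 0.9994 0.0344 0.0005] 13.9333
404.1828899511082 248.99220925896913
398.7634092166593 174.65922179561147
```

View pics/w3.png

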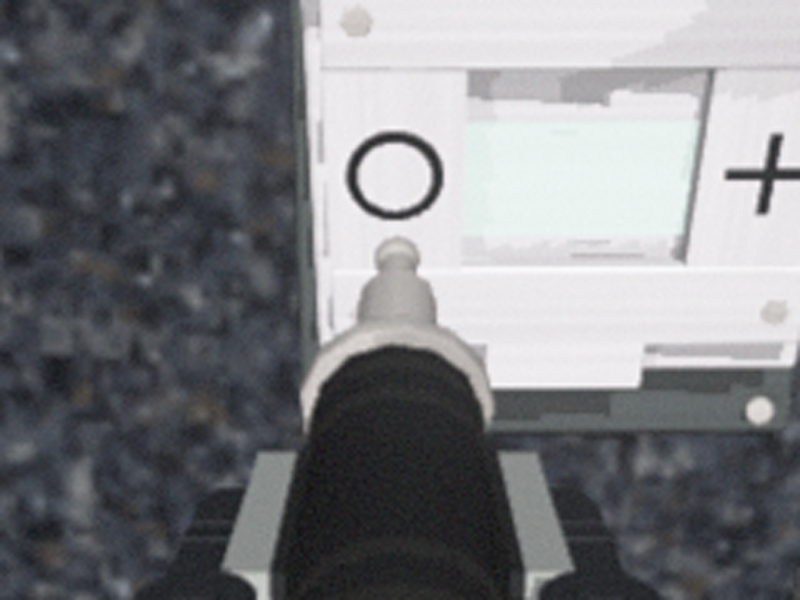

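The ring is at (395,175) and the tip at (397,240), directly in line below it. The gauge is tilted as wanted.

{"name": "arm_command", "arguments": {"commands": [{"tx":0.02,"ty":-0.005,"tz":0.1,"roll":0},{"tx":0.05,"ty":-0.005,"tz":0.18,"roll":0},{"tx":0.07,"ty":-0.005,"tz":0.23,"roll":0},{"tx":0.073,"ty":-0.005,"tz":0.265,"roll":0},{"tx":0.073,"ty":-0.005,"tz":0.265,"roll":0},{"tx":0.073,"ty":-0.005,"tz":0.265,"roll":0},{"tx":0.073,"ty":-0.005,"tz":0.265,"roll":0}]}}

```text
t: 14.57
tcp_pos: [0.507, -0.2465, 0.1039]
tcp_rot: [0.0, 0.999, 0.034, 0.0]
wrist_force: [0.2, 0.2, -0.6]
finger_gap: 0.0237
finger_force: 25.3
```

Run:
```python
from h import *
np.set_printoptions(precision=4,suppress=True)
s=arm.read_state();print(s['tcp_pos'],s['tcp_rot'],s['wrist_force'])
c=calibration("wrist");i,d=get_image("wrist");np.savez("w4.npz",i=i,d=d,t=s['tcp_pos'],**{k:c[k] for k in c})
x=i[120:240,205:365];cv2.imwrite("pics/w4.png",cv2.resize(x,(800,600),interpolation=cv2.INTER_CUBIC))
R=c['cam_to_world']
for g in(s['tcp_pos']+[.0263,.002,-.0543],[.535,-.2445,.0464]):
    p=R[:3,:3].T@(np.array(g)-R[:3,3]);u=c['fx']*p[0]/-p[2]+c['cx'];v=c['fy']*-p[1]/-p[2]+c['cy'];print((u-205)*5,(v-120)*5)
```

```text
[ 0.507  -0.2465  0.1039] [0.0001 0.9994 0.0343 0.0001] [ 0.2446  0.222  -0.5848]
398.3143158110033 317.6277381160845
398.85964690393763 298.3812609118516
```

View pics/w4.png

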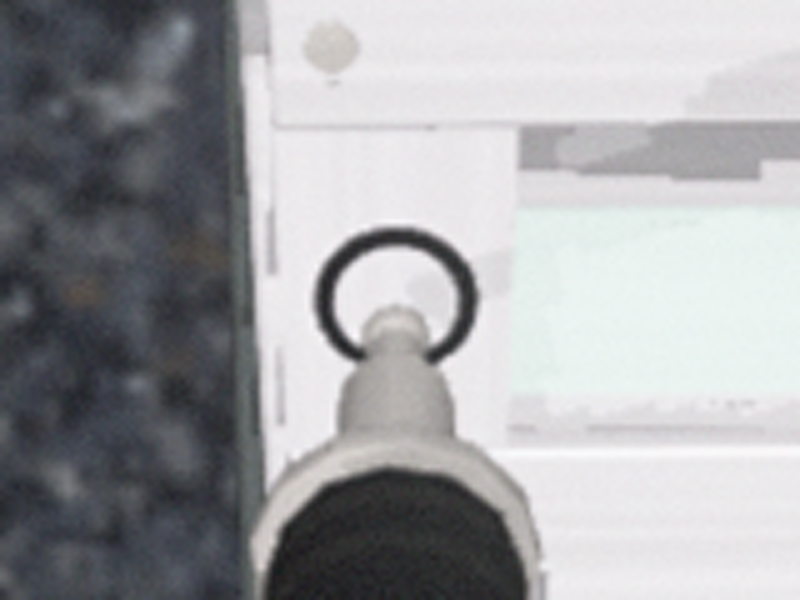

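The ring centre is at (397,297) and the tip at (396,307), about 3 mm short of touching.

{"name": "arm_command", "arguments": {"commands": [{"tx":0.006,"ty":0,"tz":0.019,"roll":0},{"tx":0.013,"ty":0,"tz":0.038,"roll":0},{"tx":0.019,"ty":0,"tz":0.057,"roll":0},{"tx":0.019,"ty":0,"tz":0.057,"roll":0},{"tx":0.019,"ty":0,"tz":0.057,"roll":0}]}}

```text
t: 15.03
tcp_pos: [0.509, -0.2465, 0.0983]
tcp_rot: [0.0, 0.999, 0.034, 0.0]
wrist_force: [-0.9, -0.1, -0.0]
finger_gap: 0.0231
finger_force: 25.4
```

```bash
cat > f.py <<'E'
from h import *
np.set_printoptions(precision=4,suppress=True)
F=[]
for k in range(6):
    s=arm.read_state();F.append(s['wrist_force']);c=calibration("wrist");i,d=get_image("wrist")
print(s['t'],s['tcp_pos'],np.mean(F,0),np.std(F,0))
np.savez("w5.npz",i=i,d=d,t=s['tcp_pos'],**{k:c[k] for k in c})
x=i[120:240,205:365];cv2.imwrite("pics/w5.png",cv2.resize(x,(800,600),interpolation=cv2.INTER_CUBIC))
E
python3 f.py
```

```text
15.2833 [ 0.5089 -0.2464  0.0983] [-0.1886 -0.1934  0.914 ] [0.515  0.2528 0.569 ]
```

{"name": "arm_command", "arguments": {"commands": [{"tx":0.006,"ty":0,"tz":0.018,"roll":0},{"tx":0.011,"ty":0,"tz":0.033,"roll":0},{"tx":0.011,"ty":0,"tz":0.033,"roll":0},{"tx":0.011,"ty":0,"tz":0.033,"roll":0},{"tx":0.011,"ty":0,"tz":0.033,"roll":0}]}}

```text
t: 15.75
tcp_pos: [0.51, -0.2463, 0.0949]
tcp_rot: [0.0, 0.999, 0.034, 0.0]
wrist_force: [-0.2, -1.1, 1.9]
finger_gap: 0.0232
finger_force: 25.5
```

```bash
python3 f.py
```

```text
16.0 [ 0.5099 -0.2463  0.0949] [-0.5143 -0.6684  1.9122] [0.343  0.5655 0.3754]
```

View pics/w5.png

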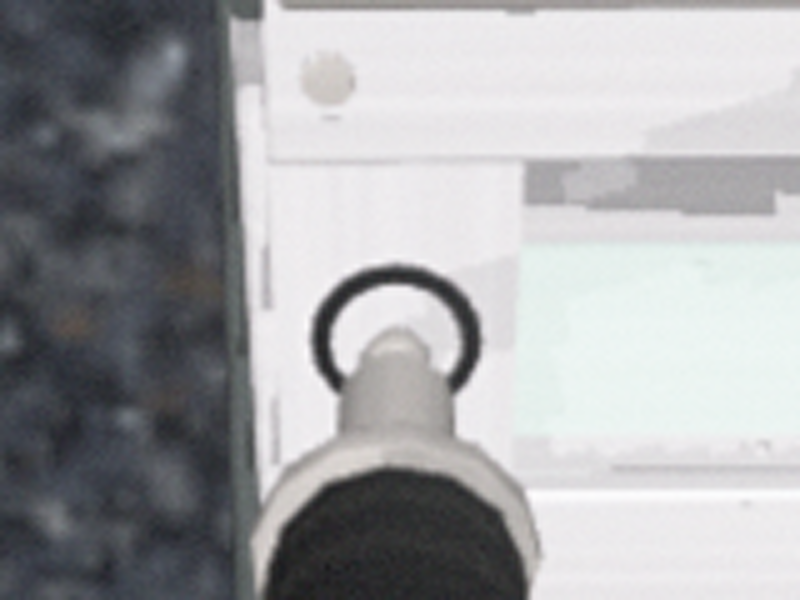

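The tip sits within the ring (ring centre (397,338), tip about (397,340)). The plunger is about half way in, and the push is about 2.8 N.

```bash
python3 -c "
from station import *
print(finish_job())"
```

```text
the job is handed in; nothing more can be done
None
```

I shut the frame with the gauge still in its stand, then handed the job in with the gauge held in the ring, about 20° off plumb (frame slope 18°) and its plunger about 6 mm in at roughly 2.8 N. The hand-in returned no verdict.

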